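# Close and latch the staining palette

### The arm

A 7-joint arm with a two-finger parallel gripper is mounted at the origin on the work surface. World frame = base frame: x ahead of the robot, y to its left, z up, the work surface at z = 0. Lengths are in m, angles in rad, forces in N, time in s.
With the tool pointing down it reaches from about 0.4 to 0.85 m from the base axis. Payload 4.4 kg.
Tool frame: the origin (TCP) lies at the very end of the fingers, on their centre line; the grasp point (between the pads) lies 19 mm behind it; z points along the fingers, y is the line along which they close (so a half turn about z gives the same grasp; the last joint's range is limited). The gripper opens to 94 mm and grips with 3 to 60 N. Pads are 16 mm wide; open, the fingers measure 119 mm over their backs; the gripper's body (75 mm by 177 mm) begins 78 mm behind the grasp point.
Start: joints at [-1.38, 0.628, 0.038, 1.517, -0.027, 0.996, -0.02], TCP at [0.165, 0.629, 0.205] pointing down, gripper open.
Joint ranges: [-3.06, 3.06], [-0.37, 2.12], [-1.25, 1.32], [0.18, 2.47], [-1.1, 4.24], [0.23, 1.98], [-2.94, 2.94]. Speed limits (rad/s): [2.57, 2.57, 3.14, 3.14, 3.14, 3.14, 3.14].

### API

Orientations are given as a rotation vector (axis times angle).
In Python, from station import env gives the robot as it stands.
- The arm moves only by the tool move_arm, never from a script. Its arguments are lists of equal length, an entry for each row: "delta_rot": the turn, a rotation vector about the tool's x, y, z in units of 5 degrees (1.0 is 5 degrees), a list of three; "translation": the shift along the tool's x, y, z in units of 30 mm (1.0 is 30 mm), a list of three; "grip": the gripper command: -1 is fully open, 1 is shut, values between are in proportion. In form: {"delta_rot": [[rx, ry, rz], ...], "translation": [[tx, ty, tz], ...], "grip": [grip, ...]}. A call has 1 to 20 rows; each row shifts and turns the commanded pose from where the row before left it, along the tool's axes as they then stand; what a row does not reach is not made up. A row lasts 1/12 s, in which the tool goes at most 41.7 mm and 7.16 degrees, less where a joint would pass 70% of its speed; a pose out of reach is approached as far as the arm can. A call is refused whole if a number of a shift passes 1 or a number of a turn 1, either way. A call with a gripper value outside its range is refused whole. The fingers move at their own pace and stop on an object; the grip force is fixed at half the most. Time passes only in rows, so rows that do not move let the fingers close. It gives the time, the measured TCP pose, the force, the opening and the grip force at its end, in the units of the state.
- env.read_state(): the state, without advancing time (a new reading comes with each control period).
- env.capture(name): name is "scene" or "top"; returns the picture (480x640x3 uint8, red, green, blue); there is no depth.
- env.calibration(name): a dict with "fx", "fy", "cx", "cy" (pixels), "distortion" ([k1, k2, p1, p2, k3] as OpenCV has them; the pictures are not rectified), "R" (3x3) and "t" (3): a world point X has camera coordinates R X + t. Camera axes: x right, y down, z forward; pixel columns grow to the right and rows downward; lengths in m; the calibration is good to about 2 mm. A picture is of the moment at which its call begins. calibration takes no time and is no camera call.
- env.job_done(): hands the job in; it is judged then, once.
Trained networks look in the newest picture that a camera, given by its name, has taken for a name from the list of things; names that differ only in an ending like _2 or _b are one class to them, and where a whole thing is asked for, a point or a joint stands for the part that bears it (a point fixed in the world has none). Each returns a list of dicts, best first, with "confidence" (0 to 1); they miss things now and then, are a little off and sometimes report something else, mostly with a low value. They report only what shows in the picture. A call takes as long as a camera call. They do not tell look-alikes from the thing itself.
- env.trace(camera, label): "region" (480x640 bool, what is visible of it) and "box" ([left, top, right, bottom] in pixels, round what is visible of it).
- env.landmark_of(camera, label): "position" ([column, row] in pixels: a listed point, or the origin of a listed thing).
The state is a dict: "clock": time; "joint_positions": joint angles; "joint_vel": joint speeds; "joint_efforts": joint torques, N m; "eef_pos": TCP position; "tcp_rot": TCP orientation; "force": force on the tool from outside, world axes, zero at the start; "moment": the same for the moment, N m; "width": finger opening in m; "grip_force": force on a finger pad.
Only numpy, scipy, OpenCV 4.12 (cv2) and the standard library are available. Lean on these libraries where they do the work, as an engineer would, in place of code of your own. Each camera call takes 0.05 s, during which the arm holds its last target. There are 200 camera calls.

### The job

The lid of the porcelain staining palette has been left ajar on its red spring stay. Press down gently on its blue tail to tip the front edge up just clear of the stay, so that the stay springs out from under it, then ease the tail back up so the lid comes down slowly (do not let it fall) and sits level and centred on the palette. Then slide the green catch all the way in over the lid, and leave the tools and jars around it undisturbed.

Things in the scene. Friction and masses are not known exactly. Their poses are not given: they have to be found in the camera images.
- palette: Fixed round white ceramic palette with colour wells on a cream base. Base: 164 mm across; dish: 124 mm across, flat rim 45 mm above the table. Origin: centre of the underside, on the table. Its x axis points from the lid's tail to the stay, its y axis to the catch, z up. At x = -70 mm, at rim height, a straight 40 mm wide ledge carries the lid's tail side: the lid tips about the ledge's outer edge.
- lid: Loose clear lid, 130 g, 135 mm across: 3 mm plate, skirt 7 mm deep round the dish with 2.5 mm play. Origin: centre of the plate's underside; axes as the palette's when shut (origin then 45 mm up). Starts tilted 0.11 rad, +x edge up, resting on ledge and stay. Blue tail at -x: 36 mm wide, 4 thick, to 128 mm from centre. Blue lip at +x; its rib, 5 mm deep, hooks in front of the stay's tip.
- lid_press (a point): White dot on top of the lid's tail, 115 mm from the lid's centre, 45 mm outside the ledge edge: press down here. 49 mm above the table when shut, about 44 mm at the start. About 2 N tips the lid about the ledge; about 1.5 to 3 mm down from the start frees the stay, over 8 mm tips it too far (0.30 rad). Let go, the lid falls shut by its weight.
- lid_lip (a point): Point on top of the blue lip at the lid's front edge, about 89 mm from the lid's centre. About 67 mm above the table at the start, 49 mm when shut.
- stay (a joint): Red upright prop, 10 mm wide, hinged low on the base 84 mm from the palette's centre (+x side). 0 rad: upright under the lid's lip; a light spring and the rib hold it there. Once the lip is raised about 5 mm it springs outward by itself to about 1.3 rad, well clear of the lid.
- catch (a joint): Green sliding catch on a bracket at the palette's +y side, pushed inward towards the palette's centre (palette -y). 0 m: open; 0.020 m: home at its stop, its tongue over the edge of the shut lid. Friction about 1.5 N; it stays where it is left.
- catch_paddle (a point): Centre of the top edge of the catch's upright green paddle, 90 mm above the table. The paddle is 22 mm wide (palette x), 8 mm thick (palette y) and stands from 55 to 90 mm above the table; 104 mm from the palette's centre when open, 84 mm when home. Push its outer face inward.
- jar: Bystander: amber jar with white cap, 48 mm across, 55 mm tall; origin at the centre of its underside.
- die: Bystander: pink stone die 40 x 34 x 20 mm with an ivory crown on top (34 mm in all); origin at the centre of its underside.
- brush: Bystander: slim dark red brush with a yellow tip, lying along its x axis, 165 mm long, 7 mm thick; origin under its middle.
- spatula: Bystander: slim steel dental spatula lying along its x axis, 160 mm long, 8 mm thick; origin under its middle.
Mind the look-alikes: they are no part of the job. What is meant by the lid is not brown, and is the smaller of those in its own colour.

How it is judged:
By the outcome, as a careful person would: the job done as asked, in the order asked, and still so for the second after the job is handed in, with the robot touching nothing.
It also fails if it takes over 43 s, if anything falls off the work surface, if the arm or the gripper's body presses on something with over 40 N, if the wrist force passes 120 N, or if a joint passes its speed limit or range.

## Working session

There is one attempt and no reset: what is moved stays moved. The work goes in short steps, Python scripts to look and compute and a tool call to move; the robot and the scene stay as the last step left them, time stands still between calls to the robot, and variables do not carry over. Pictures are saved under pics/ and viewed, at most 10 in all, crops included, and the job is handed in when it is done.

Besides the shell and the picture viewer there is one more tool, called after "Emit:" as a command line: name --argument value ..., lists and objects as JSON in quotes. move_arm: Moves the arm, as the interface text tells. Its arguments: {"type":"object","properties":{"delta_rot":{"type":"array"},"translation":{"type":"array"},"grip":{"type":"array"}},"required":["delta_rot","translation","grip"]}

```bash
mkdir -p pics; cat > h.py <<'E'
import numpy as np, cv2
from station import env
def ray(cam,px):
    c=env.calibration(cam);K=np.array([[c['fx'],0,c['cx']],[0,c['fy'],c['cy']],[0,0,1.]])
    u=cv2.undistortPoints(np.array([[px]],float),K,np.array(c['distortion'],float))[0,0]
    R=np.array(c['R']);t=np.array(c['t']);return -R.T@t, R.T@np.array([u[0],u[1],1])
def at(cam,px,z):
    o,d=ray(cam,px);return o+d*(z-o[2])/d[2]
def proj(cam,X):
    c=env.calibration(cam);K=np.array([[c['fx'],0,c['cx']],[0,c['fy'],c['cy']],[0,0,1.]])
    return cv2.projectPoints(np.array(X,float).reshape(-1,1,3),cv2.Rodrigues(np.array(c['R']))[0],np.array(c['t'],float),K,np.array(c['distortion'],float))[0].reshape(-1,2)
E
python3 - <<'E'
from h import *
np.set_printoptions(precision=4,suppress=True)
for n in("scene","top"):
    cv2.imwrite(f"pics/{n}0.png",env.capture(n)[:,:,::-1])
    for l,z in [("palette",0),("lid",.052),("lid_press",.044),("lid_lip",.067),("catch_paddle",.09),("stay",.03),("jar",0),("die",0),("brush",0),("spatula",0)]:
        for r in env.landmark_of(n,l)[:4]:
            print(n,l,round(r['confidence'],2),np.round(r['position']),at(n,r['position'],z))
s=env.read_state();print(s)
E
```

```text
scene lid 0.89 [156. 201.] [ 0.2868 -0.2668  0.052 ]
scene lid 0.81 [378. 164.] [0.375  0.1676 0.052 ]
scene lid 0.6 [305. 284.] [ 0.5653 -0.0687  0.052 ]
scene lid_press 0.87 [351. 203.] [0.4351 0.0812 0.044 ]
scene lid_press 0.73 [274. 242.] [ 0.4585 -0.0868  0.044 ]
scene lid_press 0.72 [160. 273.] [ 0.439  -0.2993  0.044 ]
scene lid_lip 0.8 [151. 150.] [ 0.171 -0.243  0.067]
scene lid_lip 0.75 [340. 326.] [ 0.6677 -0.0474  0.067 ]
scene catch_paddle 0.54 [356. 244.] [0.5476 0.036  0.09  ]Traceback (most recent call last):
  File "<stdin>", line 6, in <module>
ValueError: it knows: brush, catch_paddle, die, jar, lid, lid_lip, lid_press, palette, spatula
```

View pics/scene0.png

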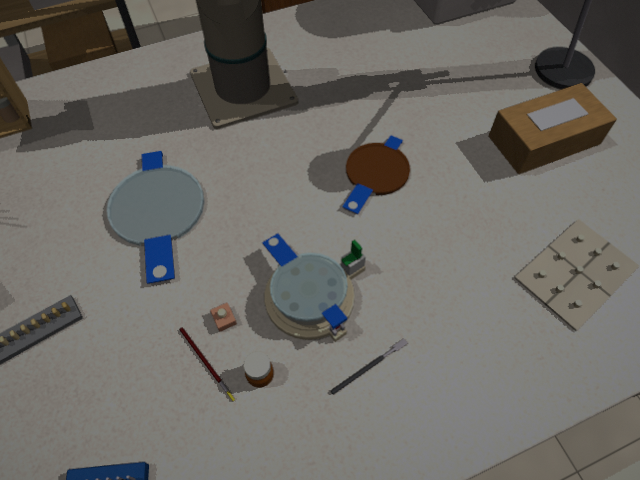

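The scene picture shows the real lid, clear, on the palette at about (308,288). Its press dot is at (274,242), its lip at (335,316) and the green catch at (354,252). The large clear lid at (155,205) and the brown one at (378,168) are look-alikes.

```bash
python3 - <<'E'
from h import *
np.set_printoptions(precision=4,suppress=True)
n="top"
im=env.capture(n);cv2.imwrite("pics/top0.png",im[:,:,::-1])
for l,z in [("palette",0),("lid",.052),("lid_press",.044),("lid_lip",.067),("catch_paddle",.09),("jar",0),("die",0),("brush",0),("spatula",0)]:
    for r in env.landmark_of(n,l)[:3]:
        print(l,round(r['confidence'],2),np.round(r['position']),at(n,r['position'],z))
s=env.read_state();print({k:s[k] for k in("clock","eef_pos","tcp_rot","width","force")})
E
```

```text
lid 0.98 [460. 380.] [ 0.2552 -0.258   0.052 ]
lid 0.75 [207. 327.] [0.3377 0.1739 0.052 ]
lid 0.69 [348. 197.] [ 0.5734 -0.0689  0.052 ]
lid_press 0.98 [359. 263.] [ 0.4534 -0.0883  0.044 ]
lid_press 0.92 [260. 282.] [0.418  0.0867 0.044 ]
lid_press 0.61 [471. 290.] [ 0.4095 -0.2856  0.044 ]
lid_lip 0.97 [454. 455.] [ 0.1383 -0.2396  0.067 ]
lid_lip 0.83 [160. 351.] [0.2955 0.2473 0.067 ]
lid_lip 0.61 [339. 152.] [ 0.6529 -0.0513  0.067 ]
catch_paddle 0.74 [290. 206.] [0.5445 0.0344 0.09  ]
jar 0.79 [412. 158.] [ 0.668  -0.1953  0.    ]
die 0.83 [426. 222.] [ 0.5405 -0.2196  0.    ]
brush 0.85 [451. 189.] [ 0.6064 -0.2679  0.    ]
spatula 0.57 [328. 126.] [ 0.7318 -0.0312  0.    ]
{'clock': 0.8, 'eef_pos': array([0.165 , 0.6287, 0.2055]), 'tcp_rot': array([-0.4023, -3.1157, -0.0001]), 'width': 0.09409633679439229, 'force': array([-0.4918, -0.525 , -0.0345])}
```

View pics/top0.png

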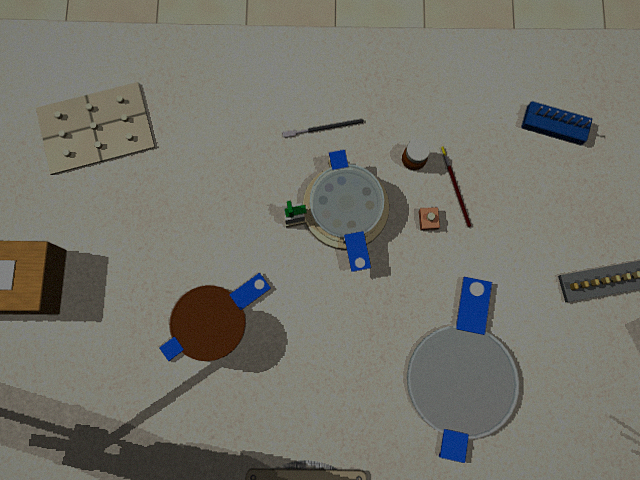

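The top picture agrees: palette centre is about (348,200) px, press dot (359,263), lip (339,158) and catch (293,210). That gives a palette centre of about (0.569, -0.067) and a yaw of about 0.18.

Emit:
move_arm --delta_rot '[[0,0,-1],[0,0,-1],[0,0,-1],[0,0,-1],[0,0,-1],[0,0,0],[0,0,0],[0,0,0],[0,0,0],[0,0,0],[0,0,0],[0,0,0],[0,0,0],[0,0,0],[0,0,0],[0,0,0],[0,0,0]]' --translation '[[0,0,0],[0,0,0],[0,0,0],[0,0,0],[0,0,0],[-0.63,-1,0],[-0.63,-1,0],[-0.63,-1,0],[-0.63,-1,0],[-0.63,-1,0],[-0.63,-1,0],[-0.63,-1,0],[-0.63,-1,0],[0,-1,0],[0,-1,0],[0,-1,0],[0,-1,0]]' --grip '[1,1,1,1,1,1,1,1,1,1,1,1,1,1,1,1,1]'

```text
clock: 2.22
eef_pos: [0.3784, 0.3001, 0.2056]
tcp_rot: [-0.281, 3.129, 0.0]
force: [-0.1, -0.5, -0.2]
width: 0.0008
grip_force: 0.0
```

Emit:
move_arm --delta_rot '[[0,0,0],[0,0,0],[0,0,0],[0,0,0],[0,0,0],[0,0,0],[0,0,0],[0,0,0],[0,0,0],[0,0,0],[0,0,0],[0,0,0],[0,0,0],[0,0,0],[0,0,0]]' --translation '[[0,-1,0],[0,-1,0],[0,-1,0],[0,-1,0],[0,-1,0],[0,-1,0],[0,-1,0],[0,-1,0],[0,-1,0],[0,-1,0],[0,-1,0],[0,-1,0],[0,0,0],[0,0,0],[0,0,0]]' --grip '[1,1,1,1,1,1,1,1,1,1,1,1,1,1,1]'

```text
clock: 3.47
eef_pos: [0.4423, -0.0522, 0.2055]
tcp_rot: [0.282, -3.129, -0.001]
force: [-0.2, -0.5, -0.5]
width: 0.0005
grip_force: 0.0
```

Emit:
move_arm --delta_rot '[[0,0,0],[0,0,0],[0,0,0],[0,0,0],[0,0,0],[0,0,0],[0,0,0]]' --translation '[[-0.08,-0.6,0],[0,-0.63,0.67],[0,0,1],[0,0,1],[0,0,1],[0,0,1],[0,0,0]]' --grip '[1,1,1,1,1,1,1]'

```text
clock: 4.05
eef_pos: [0.448, -0.0862, 0.0613]
tcp_rot: [0.285, -3.12, -0.005]
force: [-1.1, 0.4, 0.7]
width: 0.0005
grip_force: 0.0
```

```bash
python3 - <<'E'
from h import *
s=env.read_state();print(s['eef_pos'],s['force'])
im=env.capture("scene")
p=proj("scene",[s['eef_pos']])[0];print(p)
c=im[190:370,200:440];c=cv2.resize(c,None,fx=3.3,fy=3.3,interpolation=cv2.INTER_CUBIC);cv2.imwrite("pics/s1.png",c[:,:,::-1])
for r in env.landmark_of("scene","lid_press"):print(r['confidence'],r['position'],at("scene",r['position'],.044))
E
```

```text
[ 0.44800447 -0.08620072  0.06132514] [-1.06884055  0.42522264  0.68422882]
[271.75542068 232.22116064]
0.94 [350.5, 205.8] [0.44102453 0.07718037 0.044     ]
0.91 [273.6, 238.0] [ 0.45052562 -0.08499159  0.044     ]
0.75 [358.5, 245.1] [0.5270002  0.05355398 0.044     ]
0.61 [159.4, 274.6] [ 0.44140878 -0.30047003  0.044     ]
```

View pics/s1.png

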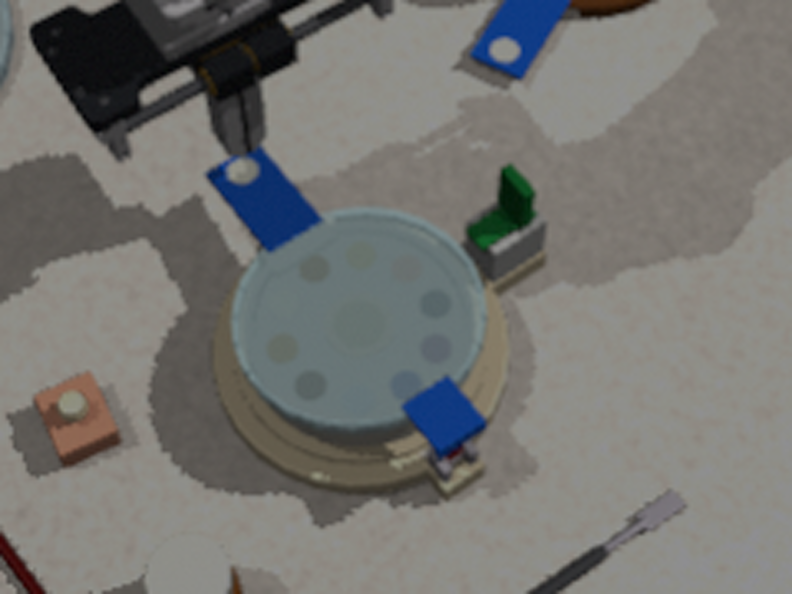

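The crop shows the closed fingertips just above the white dot at (243,170) in the crop, the stay still upright under the lip at (450,460), and the catch open. I'll descend slowly until contact.

Emit:
move_arm --delta_rot '[[0,0,0],[0,0,0],[0,0,0],[0,0,0],[0,0,0],[0,0,0]]' --translation '[[-0.05,-0.05,0.2],[0,0,0.1],[0,0,0.1],[0,0,0],[0,0,0],[0,0,0]]' --grip '[1,1,1,1,1,1]'

```text
clock: 4.65
eef_pos: [0.4533, -0.0899, 0.0538]
tcp_rot: [-0.281, 3.128, -0.0]
force: [-0.5, 0.3, 0.9]
width: 0.0005
grip_force: 0.0
```

Emit:
move_arm --delta_rot '[[0,0,0],[0,0,0],[0,0,0],[0,0,0]]' --translation '[[0,0,0.05],[0,0,0.05],[0,0,0],[0,0,0]]' --grip '[1,1,1,1]'

```text
clock: 4.98
eef_pos: [0.4529, -0.0898, 0.0502]
tcp_rot: [0.282, -3.129, -0.0]
force: [-0.1, -0.3, -0.2]
width: 0.0006
grip_force: 0.0
```

Emit:
move_arm --delta_rot '[[0,0,0],[0,0,0],[0,0,0],[0,0,0],[0,0,0],[0,0,0]]' --translation '[[0.05,0,0.04],[0.05,0,0.04],[0,0,0.04],[0,0,0.04],[0,0,0],[0,0,0]]' --grip '[1,1,1,1,1,1]'

```text
clock: 5.48
eef_pos: [0.4501, -0.0903, 0.0455]
tcp_rot: [0.282, -3.129, -0.0]
force: [-0.1, -0.4, -0.2]
width: 0.0005
grip_force: 0.0
```

Emit:
move_arm --delta_rot '[[0,0,0],[0,0,0],[0,0,0],[0,0,0]]' --translation '[[0,0,0.035],[0,0,0],[0,0,0],[0,0,0]]' --grip '[1,1,1,1]'

```text
clock: 5.82
eef_pos: [0.4503, -0.0903, 0.0446]
tcp_rot: [-0.282, 3.129, -0.0]
force: [1.3, -0.5, 0.5]
width: 0.0002
grip_force: 0.3
```

Emit:
move_arm --delta_rot '[[0,0,0],[0,0,0],[0,0,0],[0,0,0],[0,0,0]]' --translation '[[0,0,0.02],[0,0,0.02],[0,0,0],[0,0,0],[0,0,0]]' --grip '[1,1,1,1,1]'

```text
clock: 6.23
eef_pos: [0.4503, -0.0903, 0.0434]
tcp_rot: [-0.282, 3.129, -0.0]
force: [0.4, -0.3, 1.4]
width: 0.0002
grip_force: 0.9
```

Emit:
move_arm --delta_rot '[[0,0,0],[0,0,0],[0,0,0],[0,0,0]]' --translation '[[0,0,0.02],[0,0,0],[0,0,0],[0,0,0]]' --grip '[1,1,1,1]'

```text
clock: 6.57
eef_pos: [0.4503, -0.0904, 0.0428]
tcp_rot: [-0.282, 3.129, -0.0]
force: [1.1, -0.7, 1.6]
width: 0.0006
grip_force: 0.9
```

```bash
python3 - <<'E'
from h import *
im=env.capture("scene");s=env.read_state();print(s['eef_pos'],s['force'])
c=im[210:350,250:390];c=cv2.resize(c,None,fx=4.2,fy=4.2,interpolation=cv2.INTER_CUBIC);cv2.imwrite("pics/s2.png",c[:,:,::-1])
E
```

```text
[ 0.45027069 -0.09036043  0.04273251] [ 0.83423705 -0.38182646  1.51772015]
```

View pics/s2.png

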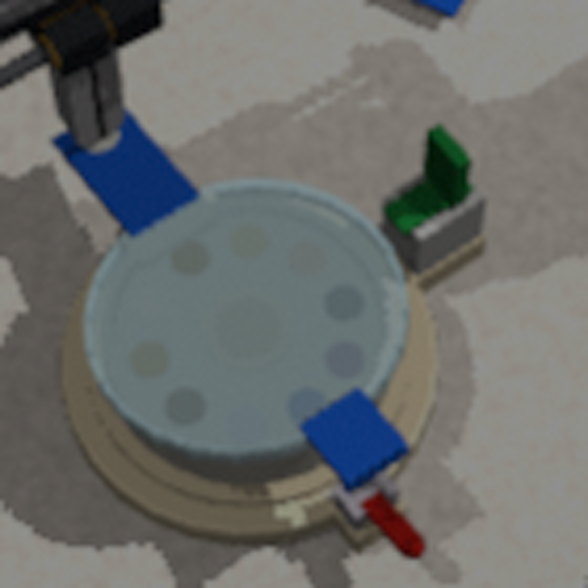

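The stay has sprung outward: the red bar points away from the lid at (400,525) in the crop. Now I'll ease the tail up slowly.

Emit:
move_arm --delta_rot '[[0,0,0],[0,0,0],[0,0,0],[0,0,0],[0,0,0],[0,0,0],[0,0,0],[0,0,0],[0,0,0],[0,0,0],[0,0,0],[0,0,0],[0,0,0],[0,0,0],[0,0,0],[0,0,0],[0,0,0],[0,0,0],[0,0,0],[0,0,0]]' --translation '[[0,0,-0.01],[0,0,-0.01],[0,0,-0.01],[0,0,-0.01],[0,0,-0.01],[0,0,-0.01],[0,0,-0.01],[0,0,-0.01],[0,0,-0.01],[0,0,-0.01],[0,0,-0.01],[0,0,-0.01],[0,0,-0.01],[0,0,-0.01],[0,0,-0.01],[0,0,-0.01],[0,0,-0.01],[0,0,-0.01],[0,0,-0.01],[0,0,-0.01]]' --grip '[1,1,1,1,1,1,1,1,1,1,1,1,1,1,1,1,1,1,1,1]'

```text
clock: 8.28
eef_pos: [0.4502, -0.0904, 0.0487]
tcp_rot: [-0.282, 3.129, 0.0]
force: [2.0, 0.9, 2.0]
width: 0.0006
grip_force: 0.8
```

Emit:
move_arm --delta_rot '[[0,0,0],[0,0,0],[0,0,0],[0,0,0],[0,0,0],[0,0,0],[0,0,0],[0,0,0],[0,0,0],[0,0,0],[0,0,0],[0,0,0],[0,0,0],[0,0,0],[0,0,0],[0,0,0]]' --translation '[[0,0,-0.01],[0,0,-0.01],[0,0,-0.01],[0,0,-0.01],[0,0,-0.01],[0,0,-0.01],[0,0,-0.01],[0,0,-0.01],[0,0,-0.01],[0,0,-0.01],[0,0,-0.01],[0,0,-0.01],[0,0,-0.01],[0,0,-0.01],[0,0,0],[0,0,0]]' --grip '[1,1,1,1,1,1,1,1,1,1,1,1,1,1,1,1]'

```text
clock: 9.62
eef_pos: [0.4502, -0.0903, 0.0529]
tcp_rot: [-0.282, 3.129, 0.0]
force: [-0.3, -0.7, 0.0]
width: 0.0008
grip_force: 0.0
```

Emit:
move_arm --delta_rot '[[0,0,0],[0,0,0],[0,0,0],[0,0,0],[0,0,0],[0,0,0],[0,0,0],[0,0,0],[0,0,0],[0,0,0],[0,0,0],[0,0,0]]' --translation '[[0,0,-0.5],[0,0,-1],[0,0,-1],[0,0.8,0],[0,0.8,0],[-0.8,0.8,0],[-0.8,0.8,0],[-0.8,0.8,0],[-0.8,0.71,0],[-0.78,0,0],[0,0,0],[0,0,0]]' --grip '[1,1,1,1,1,1,1,1,1,1,1,1]'

```text
clock: 10.62
eef_pos: [0.5426, 0.0703, 0.1275]
tcp_rot: [0.283, -3.128, 0.0]
force: [-0.8, -0.7, -0.3]
width: 0.0001
grip_force: 0.0
```

```bash
python3 - <<'E'
from h import *
np.set_printoptions(precision=4,suppress=True)
s=env.read_state();print(s['eef_pos'],s['force'])
for n in("scene","top"):
    im=env.capture(n)
    for l,z in [("lid",.045),("lid_press",.049),("lid_lip",.049),("catch_paddle",.09)]:
        for r in env.landmark_of(n,l):
            X=at(n,r['position'],z)
            if X[0]>.42 and abs(X[1])<.12:print(n,l,round(r['confidence'],2),np.round(r['position']),X)
    if n=="scene":
        c=im[200:350,240:400];cv2.imwrite("pics/s3.png",cv2.resize(c,None,fx=3.9,fy=3.9,interpolation=cv2.INTER_CUBIC)[:,:,::-1])
E
```

```text
[0.5426 0.0703 0.1275] [-0.7655 -0.7417 -0.3082]
scene lid 0.71 [309. 288.] [ 0.5722 -0.0642  0.045 ]
scene lid_press 0.77 [275. 239.] [ 0.4556 -0.0841  0.049 ]
scene lid_lip 0.63 [340. 329.] [ 0.6657 -0.0467  0.049 ]
scene catch_paddle 0.69 [354. 243.] [0.5446 0.0341 0.09  ]
top lid 0.92 [347. 201.] [ 0.5678 -0.067   0.045 ]
top lid_press 0.93 [358. 263.] [ 0.4525 -0.0872  0.049 ]
top lid_lip 0.62 [337. 158.] [ 0.6494 -0.0474  0.049 ]
top catch_paddle 0.42 [290. 204.] [0.5479 0.0338 0.09  ]
```

View pics/s3.png

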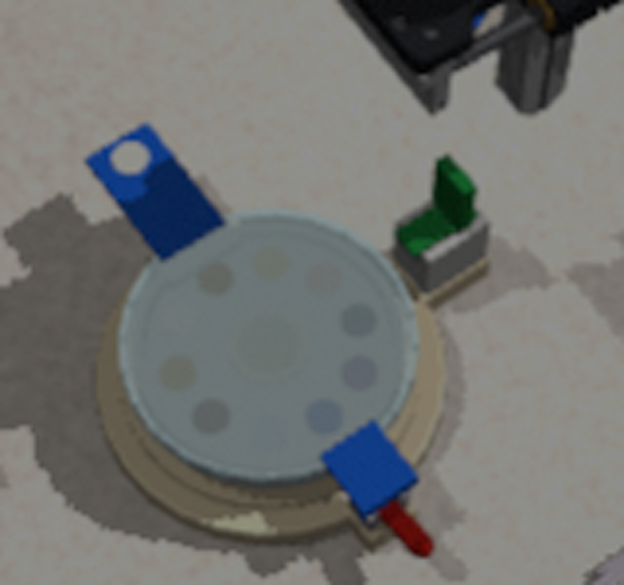

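The lid is shut, level and centred, with the stay out at (408,530) in the crop. The fingers stand outside the paddle at (455,195). I'll lower and push.

Emit:
move_arm --delta_rot '[[0,0,0],[0,0,0],[0,0,0],[0,0,0],[0,0,0],[0,0,0]]' --translation '[[0.1,0,0.7],[0,0,0.7],[0,0,0.6],[0,-0.2,0],[0,-0.2,0],[0,0,0]]' --grip '[1,1,1,1,1,1]'

```text
clock: 11.62
eef_pos: [0.5425, 0.0555, 0.0687]
tcp_rot: [-0.278, 3.128, -0.002]
force: [-0.1, -0.5, 0.8]
width: 0.0005
grip_force: 0.0
```

Emit:
move_arm --delta_rot '[[0,0,0],[0,0,0],[0,0,0],[0,0,0],[0,0,0],[0,0,0],[0,0,0],[0,0,0],[0,0,0],[0,0,0]]' --translation '[[0,-0.07,0],[0,-0.07,0],[0,-0.07,0],[0,-0.07,0],[0,-0.07,0],[0,-0.07,0],[0,-0.07,0],[0,-0.07,0],[0,0,0],[0,0,0]]' --grip '[1,1,1,1,1,1,1,1,1,1]'

```text
clock: 12.45
eef_pos: [0.5442, 0.0404, 0.0677]
tcp_rot: [0.281, -3.128, 0.001]
force: [-1.1, 0.4, -0.2]
width: 0.0005
grip_force: 0.0
```

Emit:
move_arm --delta_rot '[[0,0,0],[0,0,0],[0,0,0],[0,0,0],[0,0,0],[0,0,0],[0,0,0]]' --translation '[[0,-0.05,0],[0,-0.05,0],[0,-0.05,0],[0,-0.05,0],[0,-0.05,0],[0,0,0],[0,0,0]]' --grip '[1,1,1,1,1,1,1]'

```text
clock: 13.03
eef_pos: [0.5458, 0.0333, 0.0678]
tcp_rot: [0.281, -3.129, 0.001]
force: [0.2, 0.6, -0.7]
width: 0.0006
grip_force: 0.2
```

```bash
python3 - <<'E'
from h import *
im=env.capture("scene");s=env.read_state();print(s['eef_pos'],s['force'])
c=im[200:350,240:400];cv2.imwrite("pics/s4.png",cv2.resize(c,None,fx=3.9,fy=3.9,interpolation=cv2.INTER_CUBIC)[:,:,::-1])
E
```

```text
[0.54584706 0.03331807 0.06786787] [ 0.23233447  0.67799514 -0.57330684]
```

View pics/s4.png

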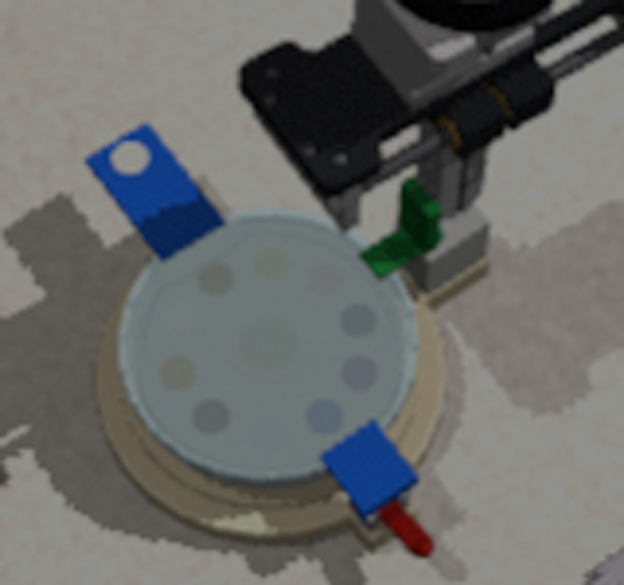

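The catch is moving in, with its tongue at (385,262) in the crop now reaching over the lid edge. I'll continue to the stop.

Emit:
move_arm --delta_rot '[[0,0,0],[0,0,0],[0,0,0],[0,0,0],[0,0,0]]' --translation '[[0,-0.04,0],[0,-0.04,0],[0,-0.03,0],[0,0,0],[0,0,0]]' --grip '[1,1,1,1,1]'

```text
clock: 13.5
eef_pos: [0.5459, 0.0329, 0.0679]
tcp_rot: [0.284, -3.128, -0.004]
force: [-1.8, 6.1, -0.0]
width: 0.0004
grip_force: 3.0
```

Emit:
move_arm --delta_rot '[[0,0,0],[0,0,0],[0,0,0],[0,0,0]]' --translation '[[0,-0.03,0],[0,-0.03,0],[0,0,0],[0,0,0]]' --grip '[1,1,1,1]'

```text
clock: 13.83
eef_pos: [0.5459, 0.0328, 0.0679]
tcp_rot: [0.286, -3.127, -0.007]
force: [-2.5, 8.5, 1.9]
width: 0.0005
grip_force: 4.6
```

Emit:
move_arm --delta_rot '[[0,0,0],[0,0,0],[0,0,0],[0,0,0],[0,0,0],[0,0,0],[0,0,0],[0,0,0],[0,0,0]]' --translation '[[0,0.2,0],[0,0.5,0],[0,0.6,0],[0,0,-1],[0,0,-1],[0,1,-1],[0,1,0],[0,1,0],[0,0,0]]' --grip '[1,1,1,1,1,1,1,1,1]'

```text
clock: 14.58
eef_pos: [0.5231, 0.1622, 0.1582]
tcp_rot: [-0.294, 3.126, 0.007]
force: [-0.1, -0.1, -0.9]
width: 0.0004
grip_force: 0.0
```

```bash
python3 - <<'E'
from h import *
im=env.capture("scene");s=env.read_state();print(s['eef_pos'],s['force'],s['clock'])
c=im[190:410,170:430];cv2.imwrite("pics/s5.png",cv2.resize(c,None,fx=2.7,fy=2.7,interpolation=cv2.INTER_CUBIC)[:,:,::-1])
E
```

```text
[0.52351648 0.15854633 0.15779524] [-0.636959    0.26063894 -0.27047161] 14.6333
```

View pics/s5.png

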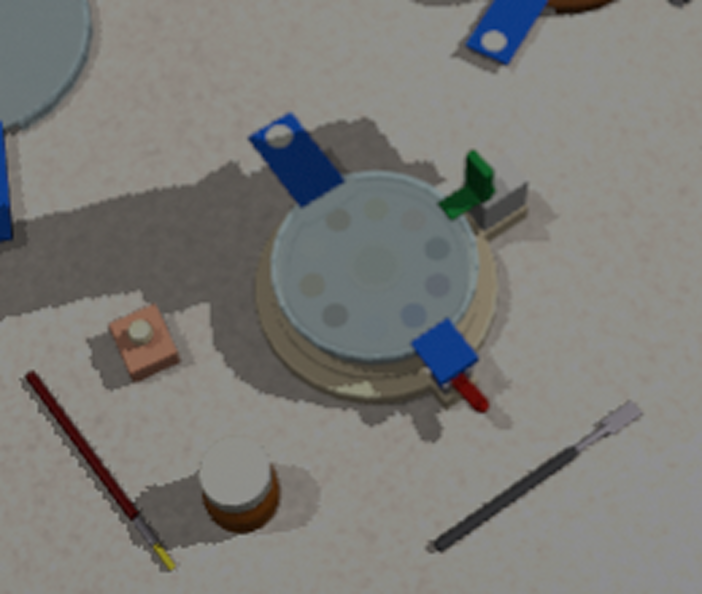

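The lid is shut, the catch is home over its edge at (460,200) in the crop, the stay is out at (470,395), and the bystanders haven't moved.

```bash
python3 -c "
from station import env
print(env.job_done())"
```

```text
the job is handed in; nothing more can be done
None
```

The job is handed in: the stay sprang clear, the lid was eased down and sits shut and centred, the catch is at its stop over the lid, and the tools and jars look undisturbed; it took about 15 s of the 43 s allowed.

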